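# Clear the bottle out of the bead tub and scoop beads into the weighing bowl

## Task

Somebody left the blue-capped sample bottle standing in the tub of milling beads: first put it back upright in the empty middle compartment of the cardboard box. Then take the scoop by its handle, scoop up at least three beads in one go and tip at least three into the weighing bowl on the balance, without touching the beads with the fingers; the others stay in the tub, none spilled or left in the scoop. Finally stand the scoop flat on the bench and let go, and leave the bowl on its pan and the other bottles, crucibles, beaker and jar where they are.

Things in the scene. Friction and masses are not known exactly. Their poses are not given: they have to be found in the camera images.
- tub: Teal fixed trough, length along local x from -129 to +120 mm, 82 wide, 48 high, walls 4; origin on the bench. Inside 74 wide; flat floor at z = 8 from x = -125 to +100, where the +x end wall rises at 80 degrees; upright 45 degree corner plates run there from (86, +-37) to (110, +-13). Beads lie loose on the +x half, the bottle between them and the empty -x end.
- bottle: White plastic sample bottle with a BLUE cap, the obstacle, standing in the tub. Round, diameter 42 mm, 105 mm tall, 120 g. Origin at the centre of its underside, z up.
- box: Cardboard bottle box, fixed to the bench, 68 (x) by 190 (y) by 55 mm high, walls 4 mm, floor 4 mm thick, with three compartments in a row along its local y (about 60 by 58 mm each, centres at y = -62, 0, +62 mm). The middle one is empty. Origin at the centre of its underside.
- mate_a: Sample bottle with a red cap standing in an outer compartment of the box; same size as the blue-capped one. Origin at the centre of its underside.
- mate_b: Sample bottle with a yellow cap standing in the other outer compartment of the box; same size. Origin at the centre of its underside.
- balance: White top-loading balance, fixed to the bench, 220 (x) by 190 (y) by 60 mm high, with a round steel pan of 132 mm whose top is at z = 70 mm. Origin on the bench below the centre of the pan; the housing runs from x = -130 to +90 mm.
- bowl: Loose steel weighing bowl on the balance pan, rim diameter 128 mm, 48 mm high, wall 3 mm, 250 g. Origin at the centre of its underside, z up.
- scoop: Steel scoop, 180 g. Origin centre of underside. Flat pan 75 mm long (local x), 64 wide, open at the front (+x), its front corners cut at 45 degrees to 36 wide, floor 2 thick (1.5 at the front), sides 24 high from the back to x = 10, back wall 32. At the back a blue bar handle (12 thick along y, 20 wide, 104 long) leans back 25 degrees in the x-z plane, from the back wall up to x = -80, z = 125 mm.
- scoop_grip (a point): Grip point on the middle line of the scoop's handle, at x = -66, y = 0, z = 94 mm in the scoop's frame; pinch the 12 mm thickness along the scoop's y. Axes as the scoop.
- scoop_pan (a point): Point inside the scoop's pan: its centre, 12 mm above its underside. Axes as the scoop.
- crucible: Small white ceramic crucible with lid (30 mm wide, 26 mm tall) standing on the balance housing beside the pan. Origin at the centre of its underside.
- crucible_b: White ceramic open crucible, diameter 36 mm, 34 mm tall, on the bench near the robot. Origin at the centre of its underside.
- beaker: Glass beaker, diameter 52 mm, 65 mm tall, on the bench near the robot. Origin at the centre of its underside.
- amber: Amber glass jar with a black cap, diameter 60 mm, 100 mm tall, on the bench beyond the tub. Origin at the centre of its underside.
- bead0: Off-white ceramic milling bead, a ball of 18 mm, 18 g, loose in the tub. Origin at its centre.
- bead1: Off-white ceramic milling bead, a ball of 18 mm, 18 g, loose in the tub. Origin at its centre.
- bead2: Off-white ceramic milling bead, a ball of 18 mm, 18 g, loose in the tub. Origin at its centre.
- bead3: Off-white ceramic milling bead, a ball of 18 mm, 18 g, loose in the tub. Origin at its centre.
- bead4: Off-white ceramic milling bead, a ball of 18 mm, 18 g, loose in the tub. Origin at its centre.
There are look-alikes about, which are no part of the job. What is shaped like the scoop but orange, purple or turquoise is not meant.

How it is judged:
By the outcome, as a careful person would: the job done as asked, in the order asked, and still so for the second after the job is handed in, with the robot touching nothing.
It also fails if it takes over 72 s, if anything falls off the work surface, if the arm or the gripper's body presses on something with over 40 N, if the wrist force passes 120 N, or if a joint passes its speed limit or range.

## Robot

A 6-joint arm with a two-finger parallel gripper is mounted at the origin on the work surface. World frame = base frame: x ahead of the robot, y to its left, z up, the work surface at z = 0. Lengths are in m, angles in rad, forces in N, time in s.
With the tool pointing down it reaches from about 0.225 to 0.875 m from the base axis. Payload 3.4 kg.
Tool frame: the origin (TCP) lies at the very end of the fingers, on their centre line; the grasp point (between the pads) lies 19 mm behind it; z points along the fingers, y is the line along which they close (so a half turn about z gives the same grasp; the last joint's range is limited). The gripper opens to 85 mm and grips with 20 to 120 N. Pads are 22 mm wide; open, the fingers measure 114 mm over their backs; the gripper's body (76 mm by 85 mm) begins 54 mm behind the grasp point. The pads swing forward as they close: fully open they stand 13 mm farther back than shut.
Start: joints at [1.189, 0.276, 1.505, -0, 1.361, -0.121], TCP at [0.148, 0.556, 0.231] pointing down, gripper open.
Joint ranges: [-2.89, 2.89], [-0.75, 2.08], [0.22, 2.7], [-1.18, 4.32], [0.11, 2.71], [-2.7, 2.7]. Speed limits (rad/s): [2.57, 2.57, 3.14, 3.14, 3.14, 3.14].

## Interface

Orientations are given as a unit quaternion [w, x, y, z].
In Python, from rig import get_state, optics, sign_off gives the robot as it stands.
- The arm moves only by the tool send_rows, never from a script. Its argument "increments" is a list of rows, each an object with "gripper": the gripper's target within -1 to 1 (shut at 1, half-way at 0, fully open at -1); "linear": the shift along the world's x, y, z in m, a list of three; "delta_rot": the turn, a rotation vector about the world's x, y, z in rad, a list of three. In form: [{"gripper": gripper, "linear": [dx, dy, dz], "delta_rot": [rx, ry, rz]}, ...]. A call has 1 to 8 rows; each row is the pose to reach, as a shift and turn from the pose commanded when the call began; what a row does not reach only later rows make up. A row lasts 1/10 s, in which the tool goes at most 50 mm and 8.59 degrees, less where a joint would pass 70% of its speed; a pose out of reach is approached as far as the arm can. A call with a gripper value outside its range is refused whole. The fingers move at their own pace and stop on an object; "newtons" is the grip in N (left out, the last holds). Time passes only in rows, so rows that repeat a pose let the fingers close. It gives the time, the measured TCP pose, the force, the opening and the grip force at its end, in the units of the state.
- get_state(): the state, without advancing time (a new reading comes with each control period).
- optics.get_image(name): name is "side" or "top" or "wrist"; returns a dict with "pixels" (480x640x3 uint8, blue, green, red), "K" (3x3 intrinsics, pixels), "k1" (the pictures are not rectified: a ray, as slopes to the right and down, at radius r is drawn at 1 + k1 r^2 times it, then the intrinsics apply), "rvec" (rotation vector, rad) and "tvec" (3), from world to camera coordinates, as OpenCV has them; the wrist camera has in their place "T_tool_cam" (4x4, takes a point from camera to tool coordinates, whose origin is the TCP and whose axes are the flange's). Camera axes: x right, y down, z forward; pixel columns grow to the right and rows downward; lengths in m; the calibration is good to about 2 mm. A picture is of the moment at which its call begins: read the wrist's pose just before it. There is no depth.
- sign_off(): hands the job in; it is judged then, once.
The state is a dict: "clock": time; "qpos": joint angles; "qd": joint speeds; "effort": joint torques, N m; "position": TCP position; "ee_rot": TCP orientation; "contact_force": force on the tool from outside, world axes, zero at the start; "moment": the same for the moment, N m; "width": finger opening in m; "gripper_force": force on a finger pad.
Only numpy, scipy, OpenCV 4.12 (cv2) and the standard library are available. Lean on these libraries where they do the work, as an engineer would, in place of code of your own. Each camera call takes 0.05 s, during which the arm holds its last target. There are 200 camera calls.

## Working session

There is one attempt and no reset: what is moved stays moved. The work goes in short steps, Python scripts to look and compute and a tool call to move; the robot and the scene stay as the last step left them, time stands still between calls to the robot, and variables do not carry over. Pictures are saved under pics/ and viewed, at most 10 in all, crops included, and the job is handed in when it is done.

Besides the shell and the picture viewer there is one more tool, called after "Request:" as name(argument=value, ...), one argument or row to a line, values as JSON. send_rows: Moves the arm, as the interface text tells. Its arguments: {"type":"object","properties":{"increments":{"type":"array"},"newtons":{"type":"number"}},"required":["increments"]}

```bash
mkdir -p pics
cat > h.py <<'E'
import numpy as np, cv2
from rig import get_state, optics
from scipy.spatial.transform import Rotation as R
def cam(name):
    s=get_state(); d=optics.get_image(name)
    if 'rvec' in d:
        Rm=cv2.Rodrigues(np.array(d['rvec'],float))[0]; t=np.array(d['tvec'],float).ravel()
        d['C']=-Rm.T@t; d['R']=Rm.T
    else:
        q=s['ee_rot']; Rt=R.from_quat([q[1],q[2],q[3],q[0]]).as_matrix(); T=np.array(d['T_tool_cam'])
        d['R']=Rt@T[:3,:3]; d['C']=np.array(s['position'])+Rt@T[:3,3]
    return d
def ray(d,u,v):
    K=np.array(d['K']); x=(u-K[0,2])/K[0,0]; y=(v-K[1,2])/K[1,1]; a,b=x,y
    for _ in range(20):
        f=1+d['k1']*(a*a+b*b); a,b=x/f,y/f
    return d['R']@np.array([a,b,1.])
def on(d,u,v,z):
    r=ray(d,u,v); return d['C']+r*(z-d['C'][2])/r[2]
def proj(d,p):
    c=d['R'].T@(np.array(p)-d['C']); a,b=c[0]/c[2],c[1]/c[2]; f=1+d['k1']*(a*a+b*b)
    K=np.array(d['K']); return K[0,0]*a*f+K[0,2],K[1,1]*b*f+K[1,2]
E
python3 - <<'E'
from h import *
print({k:np.round(v,3).tolist() for k,v in get_state().items()})
for n in('top','side'):
    d=cam(n); cv2.imwrite(f'pics/{n}0.png',d['pixels']); print(n,d['C'],d['R'][:,2],d['k1'])
E
```

```text
{'clock': 0.0, 'qpos': [1.189, 0.277, 1.506, 0.0, 1.361, -0.121], 'qd': [-0.001, -0.0, 0.001, -0.001, -0.002, -0.0], 'effort': [-0.001, -41.678, -24.58, -0.0, 0.012, 0.0], 'position': [0.148, 0.555, 0.23], 'ee_rot': [-0.0, 0.13, 0.992, -0.001], 'contact_force': [0.553, 0.148, -0.013], 'moment': [-0.012, 0.008, -0.037], 'gripper_force': 0.0, 'width': 0.085}
top [0.34540499 0.00203836 1.23428771] [ 0.11396126  0.0046505  -0.99347431] -0.014965441359809562
side [ 0.31863003 -0.73144114  0.7557253 ] [ 0.14842188  0.71294685 -0.68533039] -0.03751001617238864
```

View pics/top0.png

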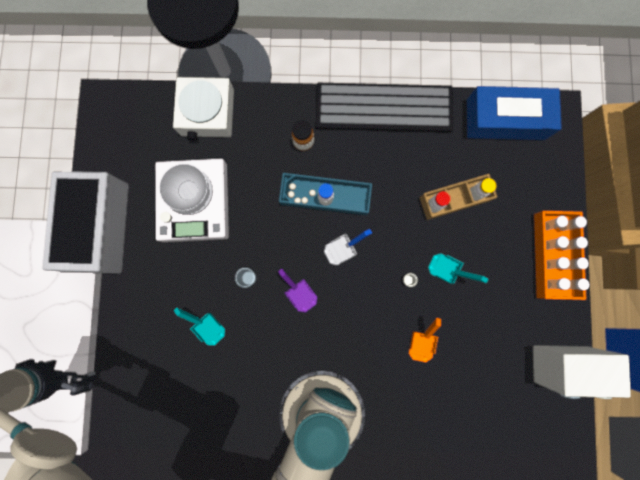

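View pics/side0.png

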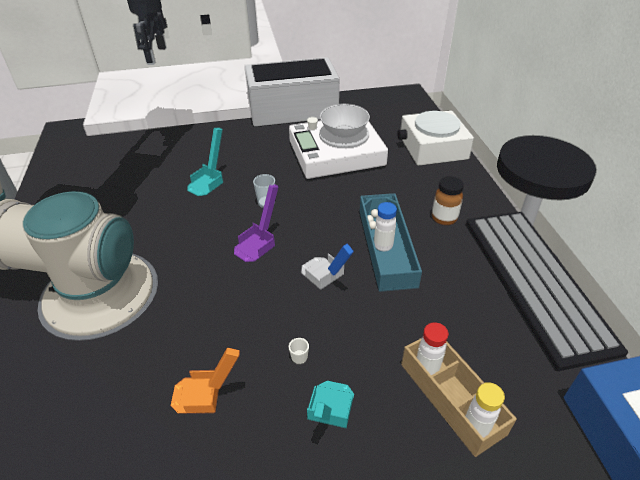

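The top picture shows the blue cap at (326,192) in the tub, with the beads near (298,193) at the tub's left end. The box is at (459,197) and its middle compartment is empty. The bowl is at (185,187).

- **Scoop candidates:** steel with blue handle (340,248), turquoise (207,330) and (447,266), purple (300,292), orange (424,345). I choose the steel one with the blue handle at (340,248).
- **Bottle candidates:** blue cap (326,192), red (442,200), yellow (488,186). I choose the blue one.

Run:
```python
from h import *
d=cam('top'); I=d['pixels']; H=cv2.cvtColor(I,cv2.COLOR_BGR2HSV)
def mask(lo,hi,roi):
    m=cv2.inRange(H,lo,hi); z=np.zeros_like(m); x0,y0,x1,y1=roi; z[y0:y1,x0:x1]=m[y0:y1,x0:x1]; return z
def cen(m): M=cv2.moments(m,True); return M['m10']/M['m00'],M['m01']/M['m00'],M['m00']
for n,lo,hi,roi,z in[('bluecap',(100,150,100),(125,255,255),(305,175,345,210),.105),('red',(0,150,80),(8,255,255),(425,185,460,215),.105),('yellow',(20,150,120),(35,255,255),(475,170,505,200),.105),('handle',(100,120,60),(125,255,255),(335,222,380,250),.07)]:
    c=cen(mask(lo,hi,roi)); print(n,np.round(c,1),on(d,c[0],c[1],z).round(4))
for n,lo,hi,roi,z in[('tub',(85,60,40),(105,255,255),(270,165,380,220),.048),('box',(8,60,60),(25,255,255),(415,170,505,222),.055)]:
    m=mask(lo,hi,roi); k=np.argwhere(m)[:,::-1]
    P=np.array([on(d,u,v,z)[:2] for u,v in k]).astype(np.float32); r=cv2.minAreaRect(P); print(n,r,cv2.boxPoints(r).round(3).tolist())
cv2.imwrite('pics/c1.png',cv2.resize(I[140:280,145:385],None,fx=3.3,fy=3.3,interpolation=cv2.INTER_CUBIC))
```

```text
bluecap [325.3 189.7 181. ] [0.6002 0.005  0.105 ]
red [442.6 198.1 177. ] [ 0.5859 -0.3045  0.105 ]
yellow [488.3 185.1 203. ] [ 0.6241 -0.4259  0.105 ]
handle [360.7 236.5 165. ] [ 0.4824 -0.0932  0.07  ]
tub ((0.6022959351539612, 0.006000503897666931), (0.25601738691329956, 0.09656696021556854), 84.51692962646484) [[0.5419999957084656, -0.11699999868869781], [0.6380000114440918, -0.12600000202655792], [0.6629999876022339, 0.1289999932050705], [0.5659999847412109, 0.1379999965429306]]
box ((0.605523943901062, -0.365486204624176), (0.07742897421121597, 0.21669360995292664), 18.375154495239258) [[0.5350000262260437, -0.2750000059604645], [0.6029999852180481, -0.48100000619888306], [0.6759999990463257, -0.4560000002384186], [0.6079999804496765, -0.25]]
```

View pics/c1.png

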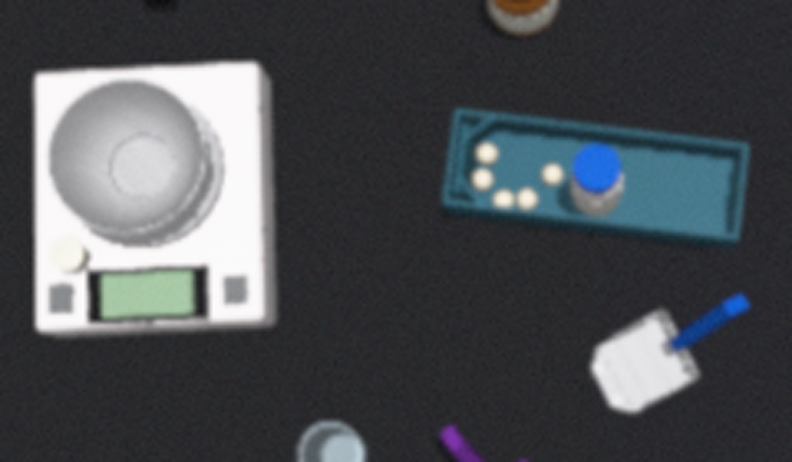

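The crop confirms the choice: blue-capped bottle at crop (597,180), five beads to its left, and the steel scoop with blue handle at (645,360) with its front pointing lower left. Now I move above the bottle.

Request:
send_rows(
  increments=[
    {"gripper": -1,"linear": [0.03,-0.035,0],"delta_rot": [0,0,-0.12]},
    {"gripper": -1,"linear": [0.06,-0.07,0],"delta_rot": [0,0,-0.25]},
    {"gripper": -1,"linear": [0.09,-0.105,0],"delta_rot": [0,0,-0.37]},
    {"gripper": -1,"linear": [0.12,-0.14,0],"delta_rot": [0,0,-0.5]},
    {"gripper": -1,"linear": [0.15,-0.175,0],"delta_rot": [0,0,-0.62]},
    {"gripper": -1,"linear": [0.18,-0.21,0],"delta_rot": [0,0,-0.74]},
    {"gripper": -1,"linear": [0.21,-0.245,0],"delta_rot": [0,0,-0.87]},
    {"gripper": -1,"linear": [0.23,-0.275,0],"delta_rot": [0,0,-0.995]},
  ],
)

```text
clock: 0.95
position: [0.3799, 0.2786, 0.2312]
ee_rot: [0.0, 0.59, 0.807, 0.0]
contact_force: [0.8, 0.9, 0.8]
width: 0.0853
gripper_force: 0.0
```

Request:
send_rows(
  increments=[
    {"gripper": -1,"linear": [0.03,-0.037,0],"delta_rot": [0,0,0]},
    {"gripper": -1,"linear": [0.06,-0.074,0],"delta_rot": [0,0,0]},
    {"gripper": -1,"linear": [0.09,-0.11,0],"delta_rot": [0,0,0]},
    {"gripper": -1,"linear": [0.12,-0.146,0],"delta_rot": [0,0,0]},
    {"gripper": -1,"linear": [0.15,-0.183,0],"delta_rot": [0,0,0]},
    {"gripper": -1,"linear": [0.18,-0.22,0],"delta_rot": [0,0,0]},
    {"gripper": -1,"linear": [0.21,-0.255,0],"delta_rot": [0,0,0]},
    {"gripper": -1,"linear": [0.225,-0.274,0],"delta_rot": [0,0,0]},
  ],
)

```text
clock: 1.75
position: [0.6055, 0.0032, 0.2306]
ee_rot: [0.001, 0.588, 0.809, -0.0]
contact_force: [-0.3, -0.1, 0.0]
width: 0.0855
gripper_force: 0.0
```

Run:
```python
from h import *
d=cam('wrist'); I=d['pixels']; s=get_state(); print(s['clock'],s['position'],s['ee_rot'],s['qpos'],d['C'],d['R'].round(3).tolist(),d['K'][0][0])
H=cv2.cvtColor(I,cv2.COLOR_BGR2HSV); m=cv2.inRange(H,(100,150,60),(125,255,255))
for c in cv2.findContours(m,0,2)[0]:
    if cv2.contourArea(c)>300:
        (u,v),r=cv2.minEnclosingCircle(c); print(u,v,r,on(d,u,v,.113))
cv2.imwrite('pics/w1.png',I)
```

```text
1.8 [0.6073889  0.00084583 0.23026464] [ 2.09467134e-03  5.89004509e-01  8.08126653e-01 -7.83607953e-04] [-0.11104035  0.32395658  1.43719442 -0.00350339  1.37758176 -0.42151236] [0.57951499 0.08303358 0.3730959 ] [[0.952, 0.29, 0.101], [0.307, -0.9, -0.31], [0.001, 0.326, -0.945]] 363.5013577868436
141.5 297.0 32.86725616455078 [ 0.48623693 -0.08996799  0.113     ]
310.5296936035156 227.42739868164062 24.931982040405273 [0.59738288 0.00674069 0.113     ]
```

View pics/w1.png

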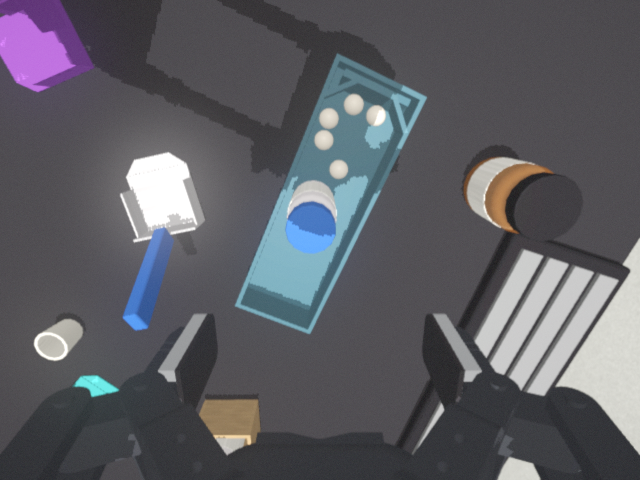

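The wrist view shows the blue cap at (311,227), the beads at (325–376,104–170), and the scoop pan at (165,190) with its handle end at (137,322). I descend and grip.

Request:
send_rows(
  increments=[
    {"gripper": -1,"linear": [-0.002,-0.002,-0.04]},
    {"gripper": -1,"linear": [-0.002,-0.002,-0.085],"delta_rot": [0,0,0]},
    {"gripper": -1,"linear": [-0.002,-0.002,-0.125],"delta_rot": [0,0,0]},
    {"gripper": -1,"linear": [-0.002,-0.002,-0.15],"delta_rot": [0,0,0]},
    {"gripper": -1,"linear": [-0.002,-0.002,-0.161],"delta_rot": [0,0,0]},
    {"gripper": -1,"linear": [-0.002,-0.002,-0.161],"delta_rot": [0,0,0]},
    {"gripper": 0.5,"linear": [-0.002,-0.002,-0.161],"delta_rot": [0,0,0]},
    {"gripper": 1,"linear": [-0.002,-0.002,-0.161],"delta_rot": [0,0,0]},
  ],
  newtons=30,
)

```text
invalid input
```

Request:
send_rows(
  increments=[
    {"gripper": -1,"linear": [-0.002,-0.002,-0.04],"delta_rot": [0,0,0]},
    {"gripper": -1,"linear": [-0.002,-0.002,-0.085],"delta_rot": [0,0,0]},
    {"gripper": -1,"linear": [-0.002,-0.002,-0.125],"delta_rot": [0,0,0]},
    {"gripper": -1,"linear": [-0.002,-0.002,-0.15],"delta_rot": [0,0,0]},
    {"gripper": -1,"linear": [-0.002,-0.002,-0.161],"delta_rot": [0,0,0]},
    {"gripper": -1,"linear": [-0.002,-0.002,-0.161],"delta_rot": [0,0,0]},
    {"gripper": 0.5,"linear": [-0.002,-0.002,-0.161],"delta_rot": [0,0,0]},
    {"gripper": 1,"linear": [-0.002,-0.002,-0.161],"delta_rot": [0,0,0]},
  ],
  newtons=30,
)

```text
clock: 2.6
position: [0.6027, 0.0045, 0.0722]
ee_rot: [0.002, 0.587, 0.809, 0.001]
contact_force: [-0.6, -0.3, -0.1]
width: 0.0591
gripper_force: 0.0
```

Request:
send_rows(
  increments=[
    {"gripper": 1,"linear": [0,0,0],"delta_rot": [0,0,0]},
    {"gripper": 1,"linear": [0,0,0],"delta_rot": [0,0,0]},
    {"gripper": 1,"linear": [0,0,0],"delta_rot": [0,0,0]},
    {"gripper": 1,"linear": [0,0,0],"delta_rot": [0,0,0]},
  ],
)

```text
clock: 3.0
position: [0.602, 0.0044, 0.072]
ee_rot: [0.001, 0.587, 0.809, 0.001]
contact_force: [-1.7, -1.1, 6.2]
width: 0.0409
gripper_force: 29.5
```

Request:
send_rows(
  increments=[
    {"gripper": 1,"linear": [0,0,0.04],"delta_rot": [0,0,0]},
    {"gripper": 1,"linear": [0,0,0.085],"delta_rot": [0,0,0]},
    {"gripper": 1,"linear": [0,-0.02,0.12],"delta_rot": [0,0,0]},
    {"gripper": 1,"linear": [0,-0.05,0.135],"delta_rot": [0,0,0]},
    {"gripper": 1,"linear": [0,-0.095,0.135],"delta_rot": [0,0,0]},
    {"gripper": 1,"linear": [0,-0.14,0.135],"delta_rot": [0,0,0]},
    {"gripper": 1,"linear": [0,-0.18,0.135],"delta_rot": [0,0,0]},
    {"gripper": 1,"linear": [0,-0.22,0.135],"delta_rot": [0,0,0]},
  ],
)

```text
clock: 3.8
position: [0.601, -0.217, 0.2056]
ee_rot: [0.0, 0.588, 0.809, 0.0]
contact_force: [0.1, 1.6, -0.9]
width: 0.0407
gripper_force: 30.9
```

Request:
send_rows(
  increments=[
    {"gripper": 1,"linear": [0,-0.03,0],"delta_rot": [0,0,0]},
    {"gripper": 1,"linear": [0,-0.05,0],"delta_rot": [0,0,0]},
    {"gripper": 1,"linear": [0,-0.06,0],"delta_rot": [0,0,0]},
    {"gripper": 1,"linear": [0,-0.06,0],"delta_rot": [0,0,0]},
    {"gripper": 1,"linear": [0,-0.06,0],"delta_rot": [0,0,0]},
  ],
)

```text
clock: 4.3
position: [0.6013, -0.274, 0.2053]
ee_rot: [-0.001, 0.587, 0.809, 0.001]
contact_force: [0.4, 1.1, -0.9]
width: 0.0406
gripper_force: 30.9
```

Run:
```python
from h import *
d=cam('wrist'); I=d['pixels']; s=get_state(); print(s['clock'],s['position'],s['ee_rot'])
np.savez('w2.npz',**{k:np.array(d[k]) for k in('pixels','K','k1','R','C')})
H=cv2.cvtColor(I,cv2.COLOR_BGR2HSV)
for n,lo,hi in(('red',(0,150,60),(8,255,255)),('yel',(22,150,100),(35,255,255))):
    m=cv2.inRange(H,lo,hi); c=max(cv2.findContours(m,0,2)[0],key=cv2.contourArea); (u,v),r=cv2.minEnclosingCircle(c); print(n,u,v,r,on(d,u,v,.109))
cv2.imwrite('pics/w2.png',I)
```

```text
4.35 [ 0.60133203 -0.27370529  0.20533274] [-4.30583136e-04  5.86934285e-01  8.09634335e-01  4.51962107e-04]
red 273.5 270.0 22.67717933654785 [ 0.57608411 -0.30238903  0.109     ]Traceback (most recent call last):
  File "<stdin>", line 6, in <module>
ValueError: max() iterable argument is empty
```

```bash
python3 -c "
import numpy as np,cv2
cv2.imwrite('pics/w2.png',np.load('w2.npz')['pixels'])"
```

```text
(no output)
```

View pics/w2.png

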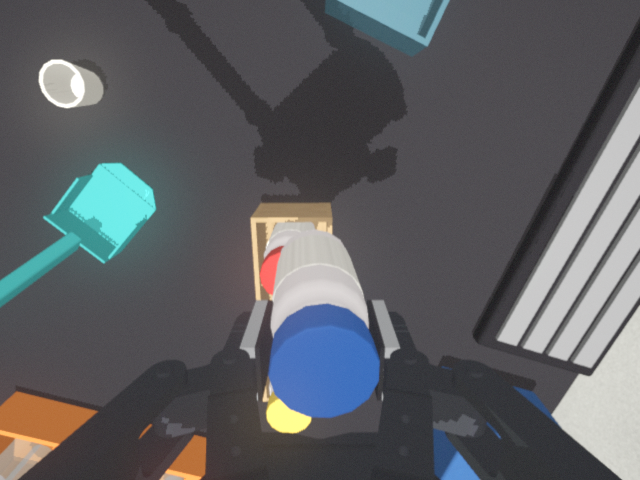

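Run:
```python
from h import *
z=np.load('w2.npz'); d={k:z[k] for k in z.files}; d['k1']=float(d['k1'])
a,b,c=[on(d,u,v,.055)[:2] for u,v in((251,217),(332,220),(257,300))]
print(a,b,c,np.linalg.norm(a-b)); ux=(b-a)/np.linalg.norm(b-a); uy=np.array([-ux[1],ux[0]]); print(ux,(a-c)/np.linalg.norm(a-c),'centre',(a+b)/2-.095*uy)
t=cam('top'); H=cv2.cvtColor(t['pixels'],cv2.COLOR_BGR2HSV)
I=t['pixels'][165:225,410:510]; cv2.imwrite('pics/c2.png',cv2.resize(I,None,fx=7,fy=7,interpolation=cv2.INTER_CUBIC))
```

```text
[ 0.54550512 -0.28641999] [ 0.61042236 -0.26798814] [ 0.57010767 -0.35959145] 0.06748319429373079
[0.96197644 0.27313243] [-0.31869903  0.94785596] centre [ 0.60391132 -0.36859182]
```

View pics/c2.png

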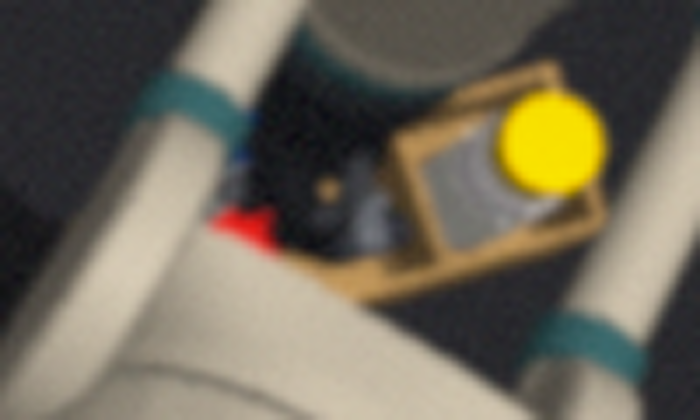

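Run:
```python
from h import *
t=cam('top'); uy=np.array([-.315,.949])
for u,v,o in((555,68,0),(605,212,0),(420,195,31)): print(on(t,u/7+410,v/7+165,.055)[:2]+.001*o*uy)
a,b=[on(t,u/7+410,v/7+165,.055)[:2] for u,v in((555,68),(605,212))]; print((a+b)/2+.095*uy)
```

```text
[ 0.66584115 -0.44805447]
[ 0.60827877 -0.46673592]
[ 0.60336252 -0.36434732]
[ 0.60713496 -0.3672402 ]
```

Request:
send_rows(
  increments=[
    {"gripper": 1,"linear": [0.003,-0.04,0],"delta_rot": [0,0,0]},
    {"gripper": 1,"linear": [0.005,-0.075,0],"delta_rot": [0,0,0]},
    {"gripper": 1,"linear": [0.006,-0.093,0],"delta_rot": [0,0,0]},
    {"gripper": 1,"linear": [0.006,-0.093,0],"delta_rot": [0,0,0]},
    {"gripper": 1,"linear": [0.006,-0.093,-0.03],"delta_rot": [0,0,0]},
    {"gripper": 1,"linear": [0.006,-0.093,-0.06],"delta_rot": [0,0,0]},
    {"gripper": 1,"linear": [0.006,-0.093,-0.085],"delta_rot": [0,0,0]},
    {"gripper": 1,"linear": [0.006,-0.093,-0.1],"delta_rot": [0,0,0]},
  ],
)

```text
clock: 5.25
position: [0.6062, -0.365, 0.103]
ee_rot: [-0.003, 0.587, 0.81, 0.001]
contact_force: [0.4, 0.7, -1.6]
width: 0.0402
gripper_force: 30.8
```

Request:
send_rows(
  increments=[
    {"gripper": 1,"linear": [0,0,-0.01],"delta_rot": [0,0,0]},
    {"gripper": 1,"linear": [0,0,-0.02],"delta_rot": [0,0,0]},
    {"gripper": 1,"linear": [0,0,-0.028],"delta_rot": [0,0,0]},
    {"gripper": 1,"linear": [0,0,-0.032],"delta_rot": [0,0,0]},
    {"gripper": 1,"linear": [0,0,-0.034],"delta_rot": [0,0,0]},
    {"gripper": 1,"linear": [0,0,-0.034],"delta_rot": [0,0,0]},
  ],
)

```text
clock: 5.85
position: [0.6074, -0.3685, 0.0715]
ee_rot: [0.0, 0.588, 0.809, 0.0]
contact_force: [0.7, -0.6, -1.5]
width: 0.0408
gripper_force: 30.9
```

Request:
send_rows(
  increments=[
    {"gripper": 1,"linear": [0,0,-0.002],"delta_rot": [0,0,0]},
    {"gripper": 1,"linear": [0,0,-0.004],"delta_rot": [0,0,0]},
    {"gripper": 1,"linear": [0,0,-0.0045],"delta_rot": [0,0,0]},
    {"gripper": 1,"linear": [0,0,-0.0045],"delta_rot": [0,0,0]},
  ],
)

```text
clock: 6.25
position: [0.6077, -0.3689, 0.0681]
ee_rot: [0.001, 0.587, 0.809, -0.0]
contact_force: [-1.2, 0.1, 5.7]
width: 0.0402
gripper_force: 31.3
```

Request:
send_rows(
  increments=[
    {"gripper": -1,"linear": [0,0,0],"delta_rot": [0,0,0]},
    {"gripper": -1,"linear": [0,0,0],"delta_rot": [0,0,0]},
    {"gripper": -1,"linear": [0,0,0],"delta_rot": [0,0,0]},
    {"gripper": -1,"linear": [0,0,0],"delta_rot": [0,0,0]},
    {"gripper": -1,"linear": [0,0,0.01],"delta_rot": [0,0,0]},
    {"gripper": -1,"linear": [0,0,0.05],"delta_rot": [0,0,0]},
    {"gripper": -1,"linear": [0,0,0.1],"delta_rot": [0,0,0]},
    {"gripper": -1,"linear": [0,0,0.15],"delta_rot": [0,0,0]},
  ],
)

```text
clock: 7.05
position: [0.607, -0.3682, 0.2187]
ee_rot: [-0.0, 0.587, 0.809, 0.0]
contact_force: [0.9, -0.7, -0.3]
width: 0.0859
gripper_force: 0.0
```

Request:
send_rows(
  increments=[
    {"gripper": -1,"linear": [-0.017,0.035,0.02],"delta_rot": [0,0,0.05]},
    {"gripper": -1,"linear": [-0.034,0.07,0.04],"delta_rot": [0,0,0.1]},
    {"gripper": -1,"linear": [-0.053,0.11,0.04],"delta_rot": [0,0,0.15]},
    {"gripper": -1,"linear": [-0.073,0.15,0.04],"delta_rot": [0,0,0.2]},
    {"gripper": -1,"linear": [-0.093,0.19,0.04],"delta_rot": [0,0,0.245]},
    {"gripper": -1,"linear": [-0.113,0.23,0.04],"delta_rot": [0,0,0.245]},
    {"gripper": -1,"linear": [-0.13,0.265,0.04],"delta_rot": [0,0,0.245]},
    {"gripper": -1,"linear": [-0.137,0.278,0.04],"delta_rot": [0,0,0.245]},
  ],
)

```text
clock: 7.85
position: [0.4682, -0.0875, 0.2579]
ee_rot: [-0.0, 0.483, 0.876, 0.001]
contact_force: [0.1, -0.8, -0.5]
width: 0.0852
gripper_force: 0.0
```

Request:
send_rows(
  increments=[
    {"gripper": -1,"linear": [0,0,0],"delta_rot": [0,0,0]},
    {"gripper": -1,"linear": [0,0,0],"delta_rot": [0,0,0]},
  ],
)

```text
clock: 8.05
position: [0.4714, -0.0914, 0.2575]
ee_rot: [0.001, 0.484, 0.875, -0.0]
contact_force: [0.6, 0.3, -0.6]
width: 0.0851
gripper_force: 0.0
```

Run:
```python
from h import *
d=cam('wrist'); I=d['pixels']; s=get_state(); print(s['clock'],s['position'],s['ee_rot'],s['qpos'])
np.savez('w3.npz',**{k:np.array(d[k]) for k in('pixels','K','k1','R','C')})
H=cv2.cvtColor(I,cv2.COLOR_BGR2HSV)
m=cv2.inRange(H,(100,150,50),(125,255,255)); c=max(cv2.findContours(m,0,2)[0],key=cv2.contourArea); print('handle',cv2.boxPoints(cv2.minAreaRect(c)).round(1).tolist())
cv2.imwrite('pics/w3.png',I)
t=cam('top'); cv2.imwrite('pics/t3.png',t['pixels'])
H=cv2.cvtColor(t['pixels'],cv2.COLOR_BGR2HSV)
m=cv2.inRange(H,(100,150,80),(125,255,255)); m[:,:400]=0;m[:,510:]=0;m[:165]=0;M=cv2.moments(m,True)
if M['m00']: u,v=M['m10']/M['m00'],M['m01']/M['m00'];print('blue in box',u,v,on(t,u,v,.109))
```

```text
8.1 [ 0.47147735 -0.09177294  0.25718388] [ 1.02125816e-03  4.84419875e-01  8.74835009e-01 -2.22639390e-04] [-3.36638330e-01  1.16354598e-01  1.64871638e+00 -7.97909569e-04
  1.37458326e+00 -8.95879410e-01]
handle [[321.0, 176.0], [335.0, 176.0], [335.0, 262.0], [321.0, 262.0]]
blue in box 466.43589743589746 192.39102564102564 [ 0.60186526 -0.36625925  0.109     ]
```

View pics/w3.png

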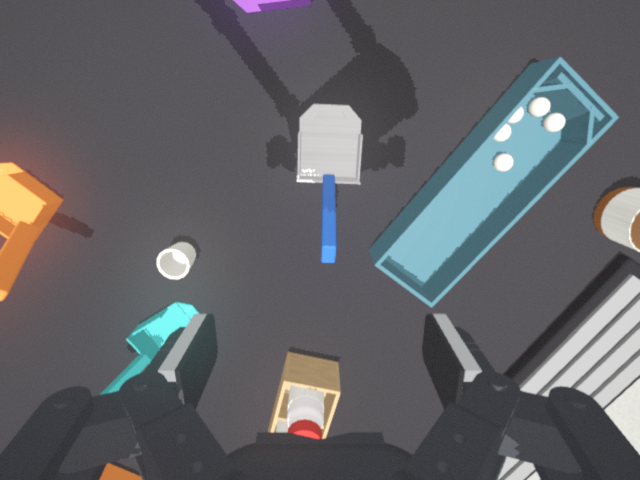

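The scoop stands upright with its front edge at (308–353,105), back wall at (297–361,182) and handle top end at (328,255). The tub is clear of the bottle, with five beads near (503–554,106–162). The blue cap now reads inside the box.

Run:
```python
from h import *
z=np.load('w3.npz'); d={k:z[k] for k in z.files}; d['k1']=float(d['k1'])
P=lambda u,v,h:on(d,u,v,h)[:2]
f=[P(308,105,.0015),P(353,105,.0015)]; b=[P(297,182,.032),P(361,183,.032)]
F=sum(f)/2;B=sum(b)/2; ht=P(328,255,.122)
ax=(F-B)/np.linalg.norm(F-B); print('scoop F',F,'B',B,'len',np.linalg.norm(F-B),np.linalg.norm(b[0]-b[1]),'ax',ax,'hand',ht,(ht-B)/np.linalg.norm(ht-B))
O=(F+B)/2; print('O',O,'grip',O-.066*ax, 'handle-top pred',O-.08*ax)
c=[P(*p,.048) for p in((560,57),(618,118),(432,304),(371,251))]
print('tub',np.round(c,4).tolist(),np.linalg.norm(c[1]-c[2]),np.linalg.norm(c[0]-c[3]),np.linalg.norm(c[0]-c[1]))
tx=(c[0]+c[1]-c[2]-c[3])/2; L=np.linalg.norm(tx); tx/=L; ty=np.array([-tx[1],tx[0]]); T=sum(c)/4+.0045*tx
print('tx',tx,'T',T)
for p in((540,106),(554,122),(515,115),(503,132),(503,162)):
    q=P(*p,.017)-T; print('bead',(q@tx).round(4),(q@ty).round(4))
t=cv2.imread('pics/t3.png'); tt=cam('top')
g=cv2.cvtColor(t,cv2.COLOR_BGR2HSV)
m=((g[...,1]<40)&(g[...,2]>60)&(g[...,2]<212)).astype(np.uint8)*255; z0=np.zeros_like(m); z0[158:216,156:216]=m[158:216,156:216]
z0=cv2.morphologyEx(z0,cv2.MORPH_OPEN,np.ones((5,5))); c=max(cv2.findContours(z0,0,2)[0],key=cv2.contourArea); print('bowl',cv2.boundingRect(c),cv2.minEnclosingCircle(c),cv2.fitEllipse(c))
for u,v in((183.5,187),): print(on(tt,u,v,.118))
s=cv2.cvtColor(tt['pixels'],cv2.COLOR_BGR2GRAY)
```

```text
scoop F [ 0.43079916 -0.00468045] B [ 0.46887187 -0.06862131] len 0.07441750190532684 0.06489255368939417 ax [-0.51160955  0.85921805] hand [ 0.48979068 -0.10736551] [ 0.47509522 -0.87993439]
O [ 0.44983551 -0.03665088] grip [ 0.48360175 -0.09335928] handle-top pred [ 0.49076428 -0.10538833]
tub [[0.5788, 0.1331], [0.6601, 0.1246], [0.6335, -0.1187], [0.542, -0.1032]] 0.2446834704820834 0.23916419221023416 0.08171064052203773
tx [0.13118673 0.99135768] T [0.60418881 0.01338569]
bead 0.0902 0.0095
bead 0.0895 -0.0132
bead 0.0688 0.0221
bead 0.0504 0.0189
bead 0.0306 -0.0039
bowl (160, 164, 53, 51) ((186.08824157714844, 188.7941131591797), 26.95850944519043) ((185.68310546875, 189.3309783935547), (48.591522216796875, 53.40625762939453), 122.98932647705078)
[0.59502779 0.37610719 0.118     ]
```

Request:
send_rows(
  increments=[
    {"gripper": -1,"linear": [0.01,-0.01,-0.02],"delta_rot": [0.1,0.06,-0.035]},
    {"gripper": -1,"linear": [0.02,-0.02,-0.04],"delta_rot": [0.2,0.12,-0.035]},
    {"gripper": -1,"linear": [0.029,-0.031,-0.065],"delta_rot": [0.3,0.18,-0.035]},
    {"gripper": -1,"linear": [0.029,-0.031,-0.09],"delta_rot": [0.378,0.218,-0.035]},
    {"gripper": -1,"linear": [0.029,-0.031,-0.09],"delta_rot": [0.378,0.218,-0.035]},
    {"gripper": -1,"linear": [0.029,-0.031,-0.09],"delta_rot": [0.378,0.218,-0.035]},
  ],
)

```text
clock: 8.8
position: [0.4992, -0.1222, 0.1661]
ee_rot: [-0.186, 0.489, 0.845, 0.112]
contact_force: [-0.6, 0.1, -0.0]
width: 0.0854
gripper_force: 0.0
```

Run:
```python
from h import *
d=cam('wrist'); s=get_state(); q=s['ee_rot']; Rt=R.from_quat([q[1],q[2],q[3],q[0]]).as_matrix(); p=np.array(s['position'])
print(s['clock'],p,Rt.round(3).tolist(),s['qpos'])
I=d['pixels']; H=cv2.cvtColor(I,cv2.COLOR_BGR2HSV)
m=cv2.inRange(H,(100,150,50),(125,255,255)); c=max(cv2.findContours(m,0,2)[0],key=cv2.contourArea); print('handle px',cv2.boxPoints(cv2.minAreaRect(c)).round(1).tolist())
# predicted handle line in image
G=np.array([.4833,-.093,.094]); print('G px',proj(d,G)); ax=np.array([-.5,.866,0]); h=np.array([0,0,1.])
for k in(-.055,.03): print(proj(d,G+k*(-np.sin(.436)*ax+np.cos(.436)*h)))
# handle centre row fit
ys,xs=np.nonzero(m); 
for r in range(ys.min(),ys.max(),15): print(r,xs[ys==r].mean().round(1),end='; ')
print('tool axis px',proj(d,p),proj(d,p+Rt[:,2]*.09))
```

```text
8.85 [ 0.49948393 -0.12166898  0.16751719] [[-0.455, 0.867, -0.204], [0.784, 0.499, 0.369], [0.422, 0.008, -0.907]] [-0.53075855  0.41990309  1.53493754  0.21707233  1.56721601 -1.09743734]
handle px [[322.0, 282.0], [326.0, 282.0], [326.0, 288.0], [322.0, 288.0]]
G px (np.float64(319.7618061981284), np.float64(253.60330578274696))
(np.float64(319.14063323732347), np.float64(229.21013336649165))
(np.float64(320.2310176917661), np.float64(272.0290723910132))
278 325.0; tool axis px (np.float64(320.6791508037994), np.float64(315.35130905214936)) (np.float64(320.26412815733465), np.float64(247.09066048378284))
```

Request:
send_rows(
  increments=[
    {"gripper": -1,"linear": [-0.006,0.012,-0.03],"delta_rot": [0,0,0]},
    {"gripper": -1,"linear": [-0.012,0.024,-0.06],"delta_rot": [0,0,0]},
    {"gripper": -1,"linear": [-0.017,0.033,-0.08],"delta_rot": [0,0,0]},
    {"gripper": -1,"linear": [-0.019,0.037,-0.09],"delta_rot": [0,0,0]},
    {"gripper": -1,"linear": [-0.019,0.037,-0.09],"delta_rot": [0,0,0]},
    {"gripper": 0.3,"linear": [-0.019,0.037,-0.09],"delta_rot": [0,0,0]},
    {"gripper": 0.6,"linear": [-0.019,0.037,-0.09],"delta_rot": [0,0,0]},
    {"gripper": 1,"linear": [-0.019,0.037,-0.09],"delta_rot": [0,0,0]},
  ],
  newtons=80,
)

```text
clock: 9.65
position: [0.4812, -0.0851, 0.0778]
ee_rot: [-0.184, 0.488, 0.846, 0.112]
contact_force: [0.0, -0.3, -0.3]
width: 0.044
gripper_force: 0.0
```

Request:
send_rows(
  increments=[
    {"gripper": 1,"linear": [0,0,0],"delta_rot": [0,0,0]},
    {"gripper": 1,"linear": [0,0,0],"delta_rot": [0,0,0]},
    {"gripper": 1,"linear": [0,0,0],"delta_rot": [0,0,0]},
    {"gripper": 1,"linear": [0,0,0],"delta_rot": [0,0,0]},
    {"gripper": 1,"linear": [0,0,0],"delta_rot": [0,0,0]},
    {"gripper": 1,"linear": [0,0,0],"delta_rot": [0,0,0]},
  ],
)

```text
clock: 10.25
position: [0.4804, -0.0847, 0.077]
ee_rot: [-0.185, 0.488, 0.846, 0.112]
contact_force: [0.2, -1.8, 4.1]
width: 0.0112
gripper_force: 78.1
```

Request:
send_rows(
  increments=[
    {"gripper": 1,"linear": [0,0,0.03],"delta_rot": [0,0,0]},
    {"gripper": 1,"linear": [0,0,0.06],"delta_rot": [0,0,0]},
    {"gripper": 1,"linear": [0.02,-0.006,0.09],"delta_rot": [0,0,-0.13]},
    {"gripper": 1,"linear": [0.045,-0.012,0.1],"delta_rot": [0,0,-0.26]},
    {"gripper": 1,"linear": [0.07,-0.02,0.1],"delta_rot": [0,0,-0.39]},
    {"gripper": 1,"linear": [0.095,-0.026,0.1],"delta_rot": [0,0,-0.52]},
    {"gripper": 1,"linear": [0.114,-0.031,0.1],"delta_rot": [0,0,-0.628]},
    {"gripper": 1,"linear": [0.114,-0.031,0.1],"delta_rot": [0,0,-0.628]},
  ],
)

```text
clock: 11.05
position: [0.595, -0.1161, 0.176]
ee_rot: [-0.141, 0.725, 0.653, 0.164]
contact_force: [0.1, -0.0, -1.6]
width: 0.0111
gripper_force: 78.2
```

Request:
send_rows(
  increments=[
    {"gripper": 1,"linear": [0,0,-0.02],"delta_rot": [0,0,0]},
    {"gripper": 1,"linear": [0,0,-0.03],"delta_rot": [0,0,0]},
    {"gripper": 1,"linear": [0,0,-0.03],"delta_rot": [0,0,0]},
  ],
)

```text
clock: 11.35
position: [0.5923, -0.1144, 0.1448]
ee_rot: [-0.144, 0.725, 0.654, 0.162]
contact_force: [-0.0, 0.6, -2.5]
width: 0.0109
gripper_force: 78.1
```

Run:
```python
from h import *
d=cam('wrist'); s=get_state(); q=s['ee_rot']; Rt=R.from_quat([q[1],q[2],q[3],q[0]]).as_matrix(); p=np.array(s['position'])
print(s['clock'],p,Rt.round(3).tolist(),s['qpos'])
np.savez('w4.npz',**{k:np.array(d[k]) for k in('pixels','K','k1','R','C')})
ax=np.r_[Rt[:2,0]/np.linalg.norm(Rt[:2,0]),0]; yy=np.array([-ax[1],ax[0],0]); O=p+.057*ax-np.array([0,0,.077])
for a,b in((.0375,.018),(.0375,-.018),(.0235,.032),(.0235,-.032)): print('scoop pred',np.round(proj(d,O+a*ax+b*yy+np.array([0,0,.0015])),1))
tx=np.array([.103,.995,0]);ty=np.array([-.995,.103,0]);T=np.array([.6075,.0105,0])
for a,b in((.12,.041),(.12,-.041),(-.03,.041),(-.03,-.041)): print('tub rim pred',np.round(proj(d,T+a*tx+b*ty+np.array([0,0,.048])),1))
cv2.imwrite('pics/w4.png',d['pixels'])
```

```text
11.4 [ 0.5931921  -0.11462778  0.14586455] [[0.092, 0.995, 0.049], [0.901, -0.104, 0.421], [0.424, 0.005, -0.906]] [-0.54555777  0.44706609  1.54860201  0.40521365  1.35687866 -0.57221655]
scoop pred [293.5 164. ]
scoop pred [346.6 163.9]
scoop pred [272.5 184.2]
scoop pred [367.6 184.1]
tub rim pred [269.3 -14.4]
tub rim pred [373.8 -14.2]
tub rim pred [266.4 171.8]
tub rim pred [377.4 171.8]
```

View pics/w4.png

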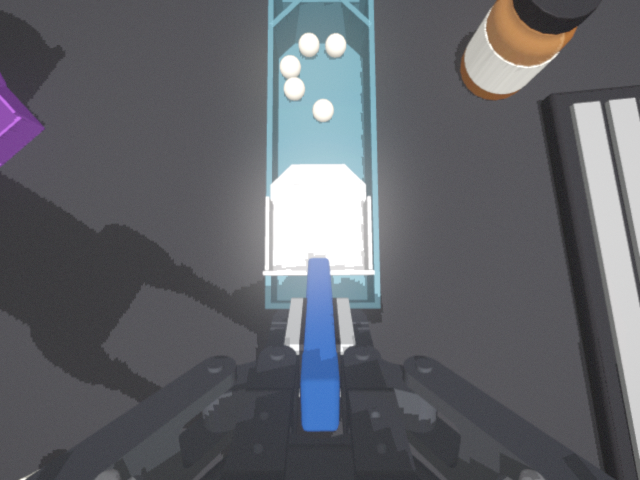

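The wrist view shows the scoop pan (front edge 290–347,164) parallel to the tub walls (rims 267 and 377 at row 172), about 2 mm left of centre. The beads lie at (289–336,45–110), all ahead of it. I shift and lower.

Request:
send_rows(
  increments=[
    {"gripper": 1,"linear": [0.002,0,-0.015],"delta_rot": [0,0,0]},
    {"gripper": 1,"linear": [0.002,0,-0.03],"delta_rot": [0,0,0]},
    {"gripper": 1,"linear": [0.002,0,-0.042],"delta_rot": [0,0,0]},
    {"gripper": 1,"linear": [0.002,0,-0.05],"delta_rot": [0,0,0]},
    {"gripper": 1,"linear": [0.002,0,-0.055],"delta_rot": [0,0,0]},
    {"gripper": 1,"linear": [0.002,0,-0.058],"delta_rot": [0,0,0]},
    {"gripper": 1,"linear": [0.002,0,-0.06],"delta_rot": [0,0,0]},
    {"gripper": 1,"linear": [0.002,0,-0.06],"delta_rot": [0,0,0]},
  ],
)

```text
clock: 12.2
position: [0.5964, -0.1155, 0.0869]
ee_rot: [-0.142, 0.725, 0.654, 0.164]
contact_force: [-0.5, -0.4, -0.9]
width: 0.0115
gripper_force: 78.4
```

Request:
send_rows(
  increments=[
    {"gripper": 1,"linear": [0,0,-0.001],"delta_rot": [0,0,0]},
    {"gripper": 1,"linear": [0,0,-0.002],"delta_rot": [0,0,0]},
    {"gripper": 1,"linear": [0,0,-0.0025],"delta_rot": [0,0,0]},
    {"gripper": 1,"linear": [0,0,-0.0025],"delta_rot": [0,0,0]},
  ],
)

```text
clock: 12.6
position: [0.5966, -0.1156, 0.085]
ee_rot: [-0.141, 0.725, 0.654, 0.164]
contact_force: [-0.7, -1.9, 3.3]
width: 0.0111
gripper_force: 78.9
```

Request:
send_rows(
  increments=[
    {"gripper": 1,"linear": [0.001,0.01,0.0005],"delta_rot": [0,0,0]},
    {"gripper": 1,"linear": [0.002,0.02,0.0005],"delta_rot": [0,0,0]},
    {"gripper": 1,"linear": [0.003,0.03,0.0005],"delta_rot": [0,0,0]},
    {"gripper": 1,"linear": [0.004,0.04,0.0005],"delta_rot": [0,0,0]},
    {"gripper": 1,"linear": [0.005,0.05,0.0005],"delta_rot": [0,0,0]},
    {"gripper": 1,"linear": [0.006,0.06,0.0005],"delta_rot": [0,0,0]},
    {"gripper": 1,"linear": [0.007,0.07,0.0005],"delta_rot": [0,0,0]},
    {"gripper": 1,"linear": [0.008,0.08,0.0005],"delta_rot": [0,0,0]},
  ],
)

```text
clock: 13.4
position: [0.6046, -0.0348, 0.0851]
ee_rot: [-0.141, 0.725, 0.654, 0.164]
contact_force: [0.0, -4.7, 4.9]
width: 0.0113
gripper_force: 79.3
```

Request:
send_rows(
  increments=[
    {"gripper": 1,"linear": [0.001,0.007,0],"delta_rot": [0,0,0]},
    {"gripper": 1,"linear": [0.0015,0.014,0],"delta_rot": [0,0,0]},
    {"gripper": 1,"linear": [0.002,0.021,0],"delta_rot": [0,0,0]},
    {"gripper": 1,"linear": [0.003,0.028,0],"delta_rot": [0,0,0]},
    {"gripper": 1,"linear": [0.0035,0.034,0],"delta_rot": [0,0,0]},
    {"gripper": 1,"linear": [0.004,0.039,0],"delta_rot": [0,0,0]},
    {"gripper": 1,"linear": [0.004,0.042,0],"delta_rot": [0,0,0]},
    {"gripper": 1,"linear": [0.004,0.042,0],"delta_rot": [0,0,0]},
  ],
)

```text
clock: 14.2
position: [0.6091, 0.0064, 0.0852]
ee_rot: [-0.141, 0.725, 0.654, 0.164]
contact_force: [1.2, -5.1, 4.5]
width: 0.0112
gripper_force: 79.5
```

```bash
cat > beads.py <<'E'
from h import *
import sys
d=cam('wrist'); s=get_state(); q=s['ee_rot']; Rt=R.from_quat([q[1],q[2],q[3],q[0]]).as_matrix(); p=np.array(s['position'])
print(s['clock'],p,np.round(s['qpos'],2),Rt.round(3).tolist(),np.round(s['contact_force'],1))
cv2.imwrite('pics/'+sys.argv[1],d['pixels'][:320,180:460].repeat(2,0).repeat(2,1)[:600])
E
python3 beads.py w5.png
```

```text
14.25 [0.60914744 0.00636485 0.08519505] [-0.36  0.47  1.68  0.47  1.14 -0.49] [[0.092, 0.994, 0.054], [0.902, -0.106, 0.418], [0.422, 0.01, -0.907]] [ 0.8 -4.8  4.8]
```

View pics/w5.png

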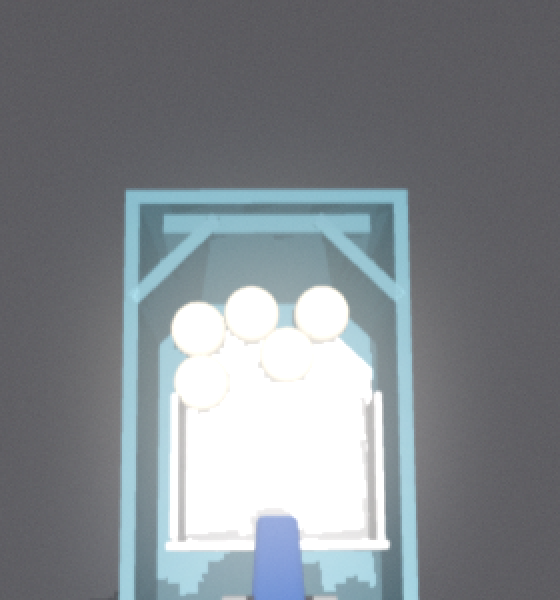

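The wrist view shows all five beads gathered at the lip, two in the pan (crop (202,382), (287,353)) and three at the lip (198–322,313–328), with the end wall just ahead. I push further.

Request:
send_rows(
  increments=[
    {"gripper": 1,"linear": [0,0.002,0],"delta_rot": [0,0,0]},
    {"gripper": 1,"linear": [0,0.004,0],"delta_rot": [0,0,0]},
    {"gripper": 1,"linear": [0.001,0.006,0],"delta_rot": [0,0,0]},
    {"gripper": 1,"linear": [0.001,0.007,0],"delta_rot": [0,0,0]},
    {"gripper": 1,"linear": [0.001,0.007,0],"delta_rot": [0,0,0]},
  ],
)

```text
clock: 14.75
position: [0.6099, 0.0134, 0.0851]
ee_rot: [-0.141, 0.725, 0.654, 0.164]
contact_force: [0.3, -5.3, 5.3]
width: 0.011
gripper_force: 79.5
```

```bash
cat > det.py <<'E'
from h import *
import sys
d=cam('wrist'); s=get_state(); q=s['ee_rot']; Rt=R.from_quat([q[1],q[2],q[3],q[0]]).as_matrix(); p=np.array(s['position'])
print(s['clock'],p.round(4),np.round(s['qpos'],2),np.round(s['contact_force'],1))
# scoop frame rel. tool: tool pitched 25deg about scoop y at grasp; O = TCP+.057ax-.077z
c,k=np.cos(.436),np.sin(.436); Rs=Rt@np.array([[c,0,-k],[0,-1,0],[-k,0,-c]])  # cols = scoop axes in tool
O=p+Rs@np.array([.057,0,-.077]); print('O',O.round(4),'ax',Rs[:,0].round(3))
for a,b,z in((.0375,.018,0),(.0375,-.018,0),(.0235,.032,0),(.0235,-.032,0),(-.0375,.032,.032),(-.0375,-.032,.032)): print(np.round(proj(d,O+Rs@np.array([a,b,z])),0),end=' ')
print()
H=cv2.cvtColor(d['pixels'],cv2.COLOR_BGR2HSV); g=cv2.cvtColor(d['pixels'],cv2.COLOR_BGR2GRAY)
G=g.copy();x0,x1,y0,y1=200,440,60,330
cc=cv2.HoughCircles(cv2.resize(G[y0:y1,x0:x1],None,fx=3,fy=3),cv2.HOUGH_GRADIENT,1.5,30,param1=60,param2=22,minRadius=30,maxRadius=50)
for u,v,r in ([] if cc is None else cc[0][:9]):
    U,V=u/3+x0,v/3+y0; rr=ray(d,U,V); 
    n=Rs[:,2]; P0=O+Rs@np.array([0,0,.011]); X=d['C']+rr*((P0-d['C'])@n)/(rr@n); print(np.round([U,V,r/3],1),'scoop xy',(Rs.T@(X-O))[:2].round(3))
E
python3 det.py
```

```text
14.8 [0.6099 0.0134 0.0851] [-0.35  0.47  1.69  0.47  1.13 -0.48] [ 1.1 -4.1  4.8]
O [0.6201 0.1085 0.0792] ax [0.061 0.641 0.765]
[276.  30.] [362.  30.] [248.  66.] [391.  66.] [255. 217.] [384. 217.] 
[307.2 167.8  14.2] scoop xy [-0.022  0.006]
[280.8 173.2  13.6] scoop xy [-0.026  0.02 ]
[341.2 167.8  14.2] scoop xy [-0.022 -0.011]
[356.2 320.8  11.2] scoop xy [-0.159 -0.028]
[370.2 125.2  15.2] scoop xy [ 0.001 -0.024]
[284.8 323.8  14.1] scoop xy [-0.163  0.027]
[373.8 206.2  13. ] scoop xy [-0.047 -0.03 ]
[375.8 246.2  13. ] scoop xy [-0.079 -0.035]
[260.8 123.8  13.4] scoop xy [0.002 0.027]
```

```bash
sed -i 's/\[\[c,0,-k\],\[0,-1,0\],\[-k,0,-c\]\]/[[c,0,k],[0,-1,0],[k,0,-c]]/' det.py; python3 det.py
```

```text
14.85 [0.6099 0.0134 0.0851] [-0.35  0.47  1.69  0.47  1.13 -0.48] [ 0.4 -4.7  5.1]
O [0.6167 0.07   0.0081] ax [ 0.106  0.994 -0.   ]
[293. 165.] [346. 165.] [272. 185.] [366. 185.] [264. 274.] [375. 274.] 
[340.8 166.8  13.6] scoop xy [ 0.032 -0.014]
[307.2 166.8  13.6] scoop xy [0.033 0.008]
[280.8 173.8  14. ] scoop xy [0.028 0.025]
[264.8 128.8  16.4] scoop xy [0.058 0.036]
[354.2 324.2  14.7] scoop xy [-0.068 -0.022]
[285.2 324.8  15.2] scoop xy [-0.069  0.021]
[360.8 122.2  16.4] scoop xy [ 0.063 -0.027]
[366.2 165.8  10.3] scoop xy [ 0.033 -0.031]
[373.8 206.2  13. ] scoop xy [ 0.006 -0.035]
```

Request:
send_rows(
  increments=[
    {"gripper": 1,"linear": [0,0.002,0],"delta_rot": [0,0,0]},
    {"gripper": 1,"linear": [0,-0.0013,-0.0004],"delta_rot": [0.0434,-0.0046,0]},
    {"gripper": 1,"linear": [-0.0005,-0.0043,-0.001],"delta_rot": [0.0868,-0.0092,0]},
    {"gripper": 1,"linear": [-0.0007,-0.007,-0.002],"delta_rot": [0.13,-0.0138,0]},
    {"gripper": 1,"linear": [-0.001,-0.0095,-0.003],"delta_rot": [0.1735,-0.0183,0]},
    {"gripper": 1,"linear": [-0.0015,-0.0142,-0.005],"delta_rot": [0.26,-0.0275,0]},
    {"gripper": 1,"linear": [-0.0018,-0.0176,-0.007],"delta_rot": [0.347,-0.0367,0]},
    {"gripper": 1,"linear": [-0.0018,-0.0176,-0.007],"delta_rot": [0.347,-0.0367,0]},
  ],
)

```text
clock: 15.65
position: [0.606, -0.005, 0.0742]
ee_rot: [-0.255, 0.688, 0.616, 0.286]
contact_force: [-1.3, 0.5, -2.5]
width: 0.0112
gripper_force: 78.2
```

```bash
python3 det.py
```

```text
15.7 [ 0.6063 -0.0041  0.0755] [-0.53  0.6   1.7   0.73  1.32 -0.79] [ 0.5  0.6 -2.1]
O [0.6152 0.0753 0.0227] ax [0.102 0.934 0.342]
[293. 163.] [346. 162.] [272. 183.] [367. 182.] [264. 272.] [376. 271.] 
[287.8 257.8  13.6] scoop xy [-0.028  0.02 ]
[284.8 192.8  15.2] scoop xy [0.014 0.022]
[341.2 203.8  14.7] scoop xy [ 0.006 -0.014]
[264.8 141.2  13.6] scoop xy [0.048 0.036]
[353.2 322.2  14.6] scoop xy [-0.068 -0.021]
[373.8 206.8  10.8] scoop xy [ 0.004 -0.035]
[352.2 261.8  16.4] scoop xy [-0.031 -0.021]
[284.8 324.8  14.7] scoop xy [-0.07   0.022]
[256.8 258.2  12.5] scoop xy [-0.028  0.04 ]
```

Request:
send_rows(
  increments=[
    {"gripper": 1,"linear": [0,0,0.002],"delta_rot": [0,0,0]},
    {"gripper": 1,"linear": [0,0,0.005],"delta_rot": [0,0,0]},
    {"gripper": 1,"linear": [0,-0.001,0.01],"delta_rot": [0,0,0]},
    {"gripper": 1,"linear": [0,-0.002,0.02],"delta_rot": [0,0,0]},
    {"gripper": 1,"linear": [0,-0.002,0.03],"delta_rot": [0,0,0]},
    {"gripper": 1,"linear": [0,-0.002,0.04],"delta_rot": [0,0,0]},
    {"gripper": 1,"linear": [0,-0.002,0.05],"delta_rot": [0,0,0]},
    {"gripper": 1,"linear": [0,-0.002,0.06],"delta_rot": [0,0,0]},
  ],
)

```text
clock: 16.5
position: [0.6075, -0.006, 0.139]
ee_rot: [-0.253, 0.687, 0.618, 0.287]
contact_force: [0.3, 0.4, -3.5]
width: 0.011
gripper_force: 78.3
```

```bash
sed -i "s/^G=g/cv2.imwrite('pics\/last.png',d['pixels'])\nG=g/" det.py; python3 det.py
python3 - <<'E'
import cv2,numpy as np
I=cv2.imread('pics/last.png')[100:300,230:410]; H=cv2.cvtColor(I,cv2.COLOR_BGR2HSV)
# brightness map coarse
print((H[::8,::8,2]//26)); print((H[::8,::8,1]//26))
E
```

```text
16.55 [ 0.6082 -0.0061  0.1407] [-0.54  0.52  1.64  0.71  1.41 -0.71] [ 1.1  0.1 -1.6]
O [0.6174 0.0733 0.0878] ax [0.098 0.935 0.342]
[294. 163.] [347. 163.] [273. 183.] [368. 183.] [265. 273.] [377. 273.] 
[353.2 255.8  16.4] scoop xy [-0.026 -0.021]
[287.2 259.8  15.2] scoop xy [-0.029  0.021]
[284.2 231.2  15.8] scoop xy [-0.011  0.023]
[324.2 257.8  13.6] scoop xy [-0.028 -0.002]
[313.2 233.8  15.8] scoop xy [-0.012  0.005]
[285.2 325.2  16.4] scoop xy [-0.07   0.022]
[345.2 287.8  13. ] scoop xy [-0.047 -0.015]
[356.2 298.2  11.3] scoop xy [-0.053 -0.022]
[[2 2 2 2 2 2 2 2 2 2 2 2 2 2 2 2 2 2 2 2 2 2 2]
 [2 2 2 2 2 2 2 2 2 2 2 2 2 2 2 2 2 2 2 2 2 2 2]
 [2 2 2 2 2 2 2 2 2 2 2 2 2 2 2 2 2 2 2 2 2 2 2]
 [2 2 2 2 2 2 2 2 2 2 2 2 2 2 2 2 2 2 2 2 2 2 2]
 [2 2 2 2 2 2 2 2 2 2 2 2 2 2 2 2 2 2 2 2 1 2 2]
 [2 2 2 2 2 2 2 2 2 2 2 2 2 2 2 2 2 2 2 2 2 2 2]
 [2 2 2 2 2 2 2 2 2 2 2 2 2 2 2 2 2 2 2 2 2 2 2]
 [2 2 2 2 2 2 2 2 2 2 2 2 2 2 2 2 2 2 2 2 2 2 2]
 [2 2 2 2 2 2 2 2 4 4 5 5 5 5 5 2 2 2 2 2 2 2 2]
 [2 2 2 2 2 2 2 8 8 8 8 8 8 8 8 8 2 2 2 2 2 2 2]
 [2 2 2 2 2 2 8 8 8 8 8 8 8 8 8 8 8 2 2 2 
[... 1219 characters left out ...]
 0 0 0 0 0 0]
 [0 0 0 0 0 0 0 0 0 0 0 0 0 0 0 0 0 0 0 0 0 0 0]
 [0 0 0 0 0 0 0 0 0 0 0 0 0 0 0 0 0 0 0 0 0 0 0]
 [0 0 0 0 0 0 0 0 0 0 0 0 0 0 0 0 0 0 0 0 0 0 0]
 [0 0 0 0 0 0 0 0 0 0 0 0 0 0 0 0 0 0 0 0 0 0 0]
 [0 0 0 0 0 0 0 0 0 0 0 0 0 0 0 0 0 0 0 0 0 0 0]
 [0 0 0 0 1 0 0 0 0 0 0 0 0 0 0 0 0 0 0 0 0 0 0]
 [0 0 0 0 2 0 0 0 0 0 0 0 0 0 0 0 0 0 0 0 0 0 0]
 [0 0 0 0 3 0 0 1 0 0 0 1 0 0 0 0 0 0 0 0 0 0 0]
 [0 0 0 0 3 0 0 0 0 0 0 0 0 0 0 0 0 0 0 0 0 0 0]
 [0 0 0 0 3 0 0 0 0 0 4 4 5 0 0 0 0 0 0 0 0 0 0]
 [0 0 0 0 3 0 0 0 0 0 5 5 5 0 0 0 0 0 0 0 0 0 0]
 [0 0 0 0 3 1 1 1 1 1 5 5 5 2 2 2 2 3 0 0 0 0 0]
 [0 0 0 0 3 2 2 2 2 2 5 5 5 2 3 2 2 3 0 0 0 0 0]
 [0 0 0 0 3 2 3 2 2 2 5 5 5 2 3 3 3 3 0 0 0 0 0]]
```

All five beads are in the pan, resting against the back wall. I carry them to the bowl.

Request:
send_rows(
  increments=[
    {"gripper": 1,"linear": [0,0,0.02],"delta_rot": [0,0,0]},
    {"gripper": 1,"linear": [0,0.005,0.04],"delta_rot": [0,0,0]},
    {"gripper": 1,"linear": [-0.002,0.018,0.055],"delta_rot": [0,0,0]},
    {"gripper": 1,"linear": [-0.004,0.036,0.06],"delta_rot": [0,0,0]},
    {"gripper": 1,"linear": [-0.006,0.058,0.06],"delta_rot": [0,0,0]},
    {"gripper": 1,"linear": [-0.009,0.08,0.06],"delta_rot": [0,0,0]},
    {"gripper": 1,"linear": [-0.011,0.102,0.06],"delta_rot": [0,0,0]},
    {"gripper": 1,"linear": [-0.013,0.124,0.06],"delta_rot": [0,0,0]},
  ],
)

```text
clock: 17.35
position: [0.593, 0.1204, 0.1973]
ee_rot: [-0.254, 0.687, 0.618, 0.286]
contact_force: [0.4, -0.6, -3.0]
width: 0.0109
gripper_force: 78.3
```

Request:
send_rows(
  increments=[
    {"gripper": 1,"linear": [-0.002,0.022,0],"delta_rot": [0,0,0]},
    {"gripper": 1,"linear": [-0.005,0.044,0],"delta_rot": [0,0,0]},
    {"gripper": 1,"linear": [-0.007,0.066,0],"delta_rot": [0,0,0]},
    {"gripper": 1,"linear": [-0.01,0.086,0],"delta_rot": [0,0,0]},
    {"gripper": 1,"linear": [-0.012,0.103,0],"delta_rot": [0,0,0]},
    {"gripper": 1,"linear": [-0.013,0.114,0],"delta_rot": [0,0,0]},
    {"gripper": 1,"linear": [-0.014,0.12,0],"delta_rot": [0,0,0]},
    {"gripper": 1,"linear": [-0.014,0.12,0],"delta_rot": [0,0,0]},
  ],
)

```text
clock: 18.15
position: [0.5799, 0.2387, 0.1977]
ee_rot: [-0.253, 0.686, 0.618, 0.287]
contact_force: [-0.6, -0.3, -1.8]
width: 0.011
gripper_force: 78.1
```

```bash
python3 det.py
python3 - <<'E'
from h import *
d=cam('wrist'); 
I=d['pixels']; g=cv2.cvtColor(I,cv2.COLOR_BGR2GRAY)
print('bowl rim pred px',[np.round(proj(d,(.595+.064*np.cos(a),.377+.064*np.sin(a),.118)),0).tolist() for a in(0,1.57,3.14,-1.57)])
print('row scan col 320', [(v,int(g[v,320])) for v in range(0,175,8)])
print('diag row', [(u,int(g[60,u])) for u in range(160,500,10)])
E
```

```text
18.2 [0.5804 0.238  0.1977] [-0.16  0.36  1.77  0.85  1.22 -0.45] [ 0.3 -0.3 -2.8]
O [0.5895 0.3174 0.1448] ax [0.099 0.935 0.342]
[294. 165.] [347. 165.] [273. 185.] [367. 186.] [265. 275.] [376. 275.] 
[352.2 259.8  16.4] scoop xy [-0.028 -0.02 ]
[286.2 259.2  14.7] scoop xy [-0.027  0.022]
[313.8 231.2  14.2] scoop xy [-0.009  0.004]
[378.2 209.2  15.8] scoop xy [ 0.005 -0.037]
[235.8 152.2  12.5] scoop xy [0.043 0.055]
[283.8 230.8  15.8] scoop xy [-0.009  0.023]
[322.8 256.8  14.2] scoop xy [-0.026 -0.002]
[263.2 211.2  12.5] scoop xy [0.004 0.037]
[249.8 222.8  16.4] scoop xy [-0.004  0.045]
bowl rim pred px [[395.0, 165.0], [310.0, 113.0], [239.0, 177.0], [327.0, 241.0]]
row scan col 320 [(0, 176), (8, 127), (16, 104), (24, 114), (32, 116), (40, 115), (48, 115), (56, 116), (64, 113), (72, 113), (80, 116), (88, 112), (96, 113), (104, 60), (112, 146), (120, 153), (128, 152), (136, 162), (144, 168), (152, 175), (160, 184), (168, 195)]
diag row [(160, 112), (170, 114), (180, 115), (190, 116), (200, 116), (210, 118), (220, 117), (230, 115), (240, 118), (250, 118), (260, 119), (270, 114), (280, 115), (290, 114), (300, 113), (310, 115), (320, 114), (330, 53), (340, 51), (350, 51), (360, 47), (370, 48), (380, 48), (390, 45), (400, 45), (410, 46), (420, 38), (430, 45), (440, 40), (450, 45), (460, 44), (470, 45), (480, 41), (490, 42)]
```

Request:
send_rows(
  increments=[
    {"gripper": 1,"linear": [0,0,-0.014],"delta_rot": [0,0,0]},
    {"gripper": 1,"linear": [0,0,-0.028],"delta_rot": [0,0,0]},
    {"gripper": 1,"linear": [0,0.004,-0.018],"delta_rot": [-0.0868,0.0091,0]},
    {"gripper": 1,"linear": [0.001,0.0087,-0.0086],"delta_rot": [-0.1735,0.018,0]},
    {"gripper": 1,"linear": [0.0014,0.0142,0.0005],"delta_rot": [-0.26,0.027,0]},
    {"gripper": 1,"linear": [0.002,0.0205,0.009],"delta_rot": [-0.347,0.0365,0]},
    {"gripper": 1,"linear": [0.002,0.0205,0.009],"delta_rot": [-0.347,0.0365,0]},
  ],
)

```text
clock: 18.95
position: [0.5833, 0.2611, 0.2085]
ee_rot: [-0.141, 0.723, 0.655, 0.165]
contact_force: [0.8, 1.0, -1.9]
width: 0.0112
gripper_force: 78.2
```

Request:
send_rows(
  increments=[
    {"gripper": 1,"linear": [0.0003,0.0035,0.004],"delta_rot": [-0.0434,0.0046,0]},
    {"gripper": 1,"linear": [0.0007,0.0071,0.0079],"delta_rot": [-0.0868,0.0091,0]},
    {"gripper": 1,"linear": [0.001,0.0109,0.0116],"delta_rot": [-0.13,0.0137,0]},
    {"gripper": 1,"linear": [0.0015,0.0147,0.0152],"delta_rot": [-0.1735,0.018,0]},
    {"gripper": 1,"linear": [0.002,0.0189,0.0186],"delta_rot": [-0.217,0.023,0]},
    {"gripper": 1,"linear": [0.0023,0.0231,0.0218],"delta_rot": [-0.26,0.027,0]},
    {"gripper": 1,"linear": [0.0032,0.0319,0.0227],"delta_rot": [-0.347,0.0365,0]},
    {"gripper": 1,"linear": [0.0041,0.0412,0.0227],"delta_rot": [-0.434,0.0455,0]},
  ],
)

```text
clock: 19.75
position: [0.5859, 0.2981, 0.2273]
ee_rot: [0.002, 0.743, 0.67, -0.0]
contact_force: [-0.2, -0.1, -2.3]
width: 0.0109
gripper_force: 78.4
```

Request:
send_rows(
  increments=[
    {"gripper": 1,"linear": [0.001,0.0098,0.0042],"delta_rot": [-0.0868,0.0091,0]},
    {"gripper": 1,"linear": [0.002,0.0198,0.0076],"delta_rot": [-0.1735,0.018,0]},
    {"gripper": 1,"linear": [0.003,0.03,0.01],"delta_rot": [-0.26,0.027,0]},
    {"gripper": 1,"linear": [0.004,0.0405,0.0116],"delta_rot": [-0.347,0.0365,0]},
    {"gripper": 1,"linear": [0.004,0.0405,0.0116],"delta_rot": [-0.347,0.0365,0]},
    {"gripper": 1,"linear": [0.004,0.0405,0.0116],"delta_rot": [-0.347,0.0365,0]},
    {"gripper": 1,"linear": [0.004,0.0405,0.0116],"delta_rot": [-0.347,0.0365,0]},
  ],
)

```text
clock: 20.45
position: [0.5905, 0.3384, 0.2402]
ee_rot: [0.118, 0.731, 0.66, -0.128]
contact_force: [-0.2, 0.1, -2.1]
width: 0.0113
gripper_force: 78.5
```

```bash
python3 det.py
python3 - <<'E'
from h import *
t=cam('top'); g=cv2.cvtColor(t['pixels'],cv2.COLOR_BGR2GRAY); cv2.imwrite('pics/t4.png',t['pixels'])
d=cam('side'); cv2.imwrite('pics/s4.png',d['pixels'])
E
```

```text
20.5 [0.5906 0.3383 0.241 ] [ 0.56  0.57  1.06 -0.28  1.72  0.65] [ 0.1  0.2 -1.4]
O [0.5896 0.3243 0.1462] ax [ 0.075  0.704 -0.707]
[294. 165.] [346. 165.] [273. 185.] [367. 185.] [264. 275.] [376. 275.] 
[254.8 194.2  16.4] scoop xy [0.015 0.042]
[353.2 322.8  14.5] scoop xy [-0.067 -0.021]
[224.2 198.8  15.2] scoop xy [0.012 0.062]
[346.8 119.8  10.2] scoop xy [ 0.065 -0.018]
[409.2  87.2  15.8] scoop xy [ 0.087 -0.06 ]
[289.2 182.2  16.4] scoop xy [0.023 0.02 ]
[379.8 201.8  14.6] scoop xy [ 0.01  -0.039]
[358.2 256.2  13.6] scoop xy [-0.025 -0.024]
[223.8 171.2  15.8] scoop xy [0.03  0.063]
```

Request:
send_rows(
  increments=[
    {"gripper": 1,"linear": [0,0,0.03],"delta_rot": [0,0,0]},
    {"gripper": 1,"linear": [0,-0.01,0.06],"delta_rot": [0,0,0]},
    {"gripper": 1,"linear": [0,-0.03,0.06],"delta_rot": [0.13,-0.0137,0]},
    {"gripper": 1,"linear": [0,-0.05,0.06],"delta_rot": [0.26,-0.0273,0]},
    {"gripper": 1,"linear": [-0.005,-0.07,0.06],"delta_rot": [0.39,-0.041,0]},
    {"gripper": 1,"linear": [-0.005,-0.09,0.06],"delta_rot": [0.52,-0.0546,0]},
    {"gripper": 1,"linear": [-0.01,-0.11,0.06],"delta_rot": [0.65,-0.068,0]},
    {"gripper": 1,"linear": [-0.01,-0.13,0.06],"delta_rot": [0.781,-0.082,0]},
  ],
)

```text
clock: 21.4
position: [0.5794, 0.2084, 0.3033]
ee_rot: [-0.141, 0.725, 0.654, 0.167]
contact_force: [0.0, -0.3, -2.3]
width: 0.011
gripper_force: 78.6
```

```bash
python3 det.py
python3 - <<'E'
from h import *
a=cv2.imread('pics/last.png'); t=cam('top')['pixels']
w=a[0:330,180:460]; w=cv2.resize(w,None,fx=1.7,fy=1.7)
b=cv2.resize(t[155:240,150:330],None,fx=1.75*1.0,fy=1.75,interpolation=cv2.INTER_CUBIC)
c=np.zeros((561,476+316,3),np.uint8); c[:w.shape[0],:476]=w; c[:b.shape[0],476:476+b.shape[1]]=b
s=cam('side')['pixels']; e=cv2.resize(s[90:270,280:430],None,fx=2.1,fy=2.1); c[150:150+e.shape[0],476:476+e.shape[1]]=e[:411]
cv2.imwrite('pics/mix.png',c)
E
```

```text
21.45 [0.5798 0.1999 0.2997] [-0.04  0.24  1.47  0.44  1.4   0.  ] [-2.2 -3.9 -5.4]
O [0.5871 0.2565 0.2227] ax [0.115 0.993 0.   ]
[296. 178.] [348. 179.] [275. 198.] [368. 199.] [267. 288.] [377. 289.] 
[324.2 136.8  14.7] scoop xy [ 0.063 -0.001]
[244.2  96.8  14.2] scoop xy [0.091 0.053]
[282.2 253.8  16.4] scoop xy [-0.016  0.025]
[353.2 253.2  16.4] scoop xy [-0.015 -0.02 ]
[253.8 223.2  16.4] scoop xy [0.004 0.044]
[321.2 262.8  13.6] scoop xy [-0.021  0.   ]
[277.2 156.8  10.8] scoop xy [0.049 0.03 ]
[390.2 207.2  16.4] scoop xy [ 0.016 -0.045]
[312.2 146.8  13.6] scoop xy [0.056 0.007]
```

View pics/mix.png

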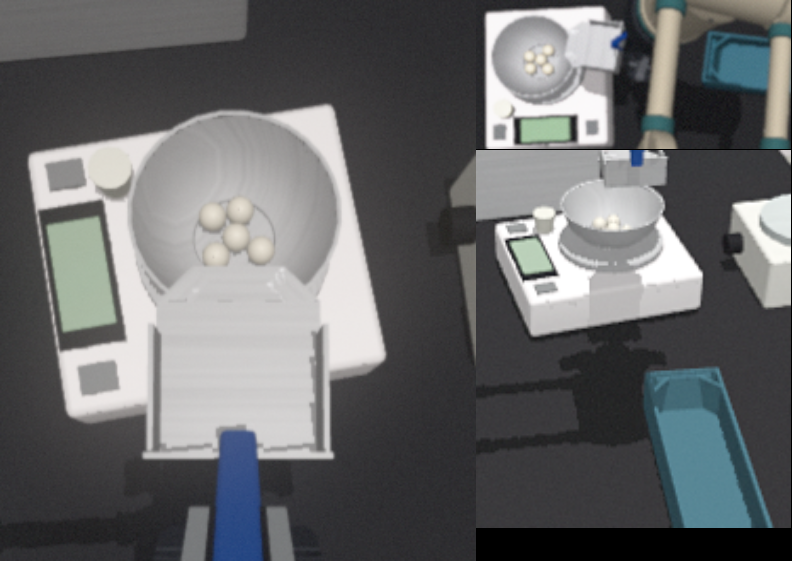

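All five beads are in the bowl (crop 205–270,205–260). The scoop and tub are empty, and the bowl is on its pan. I return the scoop to its free place on the bench.

Request:
send_rows(
  increments=[
    {"gripper": 1,"linear": [-0.012,-0.035,0],"delta_rot": [0,0,0.05]},
    {"gripper": 1,"linear": [-0.024,-0.07,0],"delta_rot": [0,0,0.15]},
    {"gripper": 1,"linear": [-0.037,-0.108,-0.02],"delta_rot": [0,0,0.26]},
    {"gripper": 1,"linear": [-0.05,-0.146,-0.04],"delta_rot": [0,0,0.37]},
    {"gripper": 1,"linear": [-0.063,-0.184,-0.06],"delta_rot": [0,0,0.48]},
    {"gripper": 1,"linear": [-0.076,-0.222,-0.08],"delta_rot": [0,0,0.58]},
    {"gripper": 1,"linear": [-0.088,-0.258,-0.1],"delta_rot": [0,0,0.628]},
    {"gripper": 1,"linear": [-0.1,-0.293,-0.12],"delta_rot": [0,0,0.628]},
  ],
)

```text
clock: 22.35
position: [0.4815, -0.0838, 0.1808]
ee_rot: [-0.184, 0.486, 0.847, 0.111]
contact_force: [0.1, 0.4, -1.9]
width: 0.011
gripper_force: 78.6
```

Request:
send_rows(
  increments=[
    {"gripper": 1,"linear": [0,0,0],"delta_rot": [0,0,0]},
    {"gripper": 1,"linear": [0,0,-0.03],"delta_rot": [0,0,0]},
    {"gripper": 1,"linear": [0,0,-0.055],"delta_rot": [0,0,0]},
    {"gripper": 1,"linear": [0,0,-0.075],"delta_rot": [0,0,0]},
    {"gripper": 1,"linear": [0,0,-0.085],"delta_rot": [0,0,0]},
    {"gripper": 1,"linear": [0,0,-0.09],"delta_rot": [0,0,0]},
    {"gripper": 1,"linear": [0,0,-0.093],"delta_rot": [0,0,0]},
    {"gripper": 1,"linear": [0,0,-0.093],"delta_rot": [0,0,0]},
  ],
)

```text
clock: 23.15
position: [0.4811, -0.0827, 0.0887]
ee_rot: [-0.185, 0.488, 0.846, 0.112]
contact_force: [-0.3, 0.0, -2.0]
width: 0.011
gripper_force: 78.7
```

```bash
python3 det.py | head -3
```

```text
23.2 [ 0.4812 -0.0829  0.0888] [-0.49  0.45  1.71  0.24  1.36 -1.11] [ 0.3 -0.4 -1. ]
O [ 0.4533 -0.0332  0.0118] ax [-0.499  0.866 -0.001]
[293. 165.] [346. 165.] [272. 185.] [366. 185.] [264. 274.] [375. 274.]
```

Request:
send_rows(
  increments=[
    {"gripper": 1,"linear": [0,0,-0.005],"delta_rot": [0,0,0]},
    {"gripper": 1,"linear": [0,0,-0.009],"delta_rot": [0,0,0]},
    {"gripper": 1,"linear": [0,0,-0.011],"delta_rot": [0,0,0]},
    {"gripper": 1,"linear": [0,0,-0.0125],"delta_rot": [0,0,0]},
    {"gripper": 1,"linear": [0,0,-0.0125],"delta_rot": [0,0,0]},
  ],
)

```text
clock: 23.7
position: [0.4805, -0.0828, 0.0756]
ee_rot: [-0.185, 0.488, 0.846, 0.112]
contact_force: [-0.2, 0.4, -1.0]
width: 0.011
gripper_force: 78.8
```

Request:
send_rows(
  increments=[
    {"gripper": 1,"linear": [0,0,-0.001],"delta_rot": [0,0,0]},
    {"gripper": 1,"linear": [0,0,-0.0015],"delta_rot": [0,0,0]},
    {"gripper": 1,"linear": [0,0,-0.0015],"delta_rot": [0,0,0]},
  ],
)

```text
clock: 24.0
position: [0.4807, -0.0829, 0.0753]
ee_rot: [-0.185, 0.488, 0.846, 0.112]
contact_force: [0.0, -1.6, 6.0]
width: 0.011
gripper_force: 80.1
```

Request:
send_rows(
  increments=[
    {"gripper": 0.6,"linear": [0,0,0],"delta_rot": [0,0,0]},
    {"gripper": 0,"linear": [0,0,0],"delta_rot": [0,0,0]},
    {"gripper": -1,"linear": [0,0,0],"delta_rot": [0,0,0]},
    {"gripper": -1,"linear": [0,0,0],"delta_rot": [0,0,0]},
    {"gripper": -1,"linear": [0,0,0],"delta_rot": [0,0,0]},
    {"gripper": -1,"linear": [0,0,0],"delta_rot": [0,0,0]},
  ],
)

```text
clock: 24.6
position: [0.4805, -0.0828, 0.0741]
ee_rot: [-0.185, 0.488, 0.846, 0.112]
contact_force: [-0.5, -0.6, 0.2]
width: 0.0851
gripper_force: 0.0
```

Request:
send_rows(
  increments=[
    {"gripper": -1,"linear": [0.004,-0.007,0.018],"delta_rot": [0,0,0]},
    {"gripper": -1,"linear": [0.01,-0.018,0.045],"delta_rot": [0,0,0]},
    {"gripper": -1,"linear": [0.018,-0.033,0.082],"delta_rot": [0,0,0]},
    {"gripper": -1,"linear": [0.026,-0.048,0.118],"delta_rot": [0,0,0]},
    {"gripper": -1,"linear": [0.034,-0.063,0.155],"delta_rot": [0,0,0]},
    {"gripper": -1,"linear": [0.037,-0.07,0.17],"delta_rot": [0,0,0]},
    {"gripper": -1,"linear": [0.037,-0.07,0.17],"delta_rot": [0,0,0]},
  ],
)

```text
clock: 25.3
position: [0.519, -0.1543, 0.2461]
ee_rot: [-0.182, 0.488, 0.846, 0.112]
contact_force: [0.0, -0.4, 0.2]
width: 0.0855
gripper_force: 0.0
```

Run:
```python
from h import *
s=get_state(); print(s['clock'],s['position'],s['width'])
d=cam('wrist'); H=cv2.cvtColor(d['pixels'],cv2.COLOR_BGR2HSV)
m=cv2.inRange(H,(100,150,50),(125,255,255)); c=max(cv2.findContours(m,0,2)[0],key=cv2.contourArea); print('handle box',cv2.boundingRect(c))
ax=np.array([-.5,.866,0]);O=np.array([.4533,-.0332,0])
print('pred handle top/bottom',proj(d,O-.08*ax+[0,0,.12]),proj(d,O-.0375*ax+[0,0,.034]))
t=cam('top'); H=cv2.cvtColor(t['pixels'],cv2.COLOR_BGR2HSV); m=cv2.inRange(H,(100,150,80),(125,255,255)); z=np.zeros_like(m); z[165:225,410:510]=m[165:225,410:510]
if z.any(): v,u=np.argwhere(z).mean(0); print('blue cap',on(t,u,v,.109),z.astype(bool).sum())
for n,lo,hi in(('red',(0,150,80),(8,255,255)),('yel',(20,150,120),(35,255,255))):
    m=cv2.inRange(H,lo,hi); z=np.zeros_like(m); z[165:225,410:510]=m[165:225,410:510]
    if z.any(): v,u=np.argwhere(z).mean(0); print(n,u,v)
```

```text
25.3 [ 0.51902805 -0.1542928   0.24610524] 0.08546315834864993Traceback (most recent call last):
  File "<stdin>", line 4, in <module>
ValueError: max() iterable argument is empty
```

Run:
```python
from h import *
d=cam('wrist'); H=cv2.cvtColor(d['pixels'],cv2.COLOR_BGR2HSV); ax=np.array([-.5,.866,0]);O=np.array([.4533,-.0332,0])
P=[proj(d,O-.08*ax+[0,0,.12]),proj(d,O-.0375*ax+[0,0,.034]),proj(d,O+[0,0,.002])]; print(np.round(P))
for u,v in P: print(H[int(v),int(u)])
for n,lo in(('t',60),): 
    m=cv2.inRange(H,(100,lo,30),(130,255,255)); n,l,st,c=cv2.connectedComponentsWithStats(m); print([s.tolist() for s in st[1:] if s[4]>150])
t=cam('top'); H=cv2.cvtColor(t['pixels'],cv2.COLOR_BGR2HSV); m=cv2.inRange(H,(100,150,60),(125,255,255)); n,l,st,c=cv2.connectedComponentsWithStats(m); print([(s.tolist(),c[i+1].round(1).tolist()) for i,s in enumerate(st[1:]) if s[4]>25])
for lo,hi in(((0,150,80),(8,255,255)),((20,150,120),(35,255,255))):
    m=cv2.inRange(H,lo,hi)[165:225,410:510]; v,u=np.argwhere(m).mean(0) if m.any() else (0,0); print(u+410,v+165)
s=cam('side'); H=cv2.cvtColor(s['pixels'],cv2.COLOR_BGR2HSV); m=cv2.inRange(H,(100,150,60),(125,255,255)); n,l,st,c=cv2.connectedComponentsWithStats(m); print('side',[(a.tolist(),c[i+1].round(1).tolist()) for i,a in enumerate(st[1:]) if a[4]>25], proj(s,(.607,-.368,.1)), proj(s,O-.06*ax+[0,0,.08]))
```

```text
[[323. 229.]
 [321. 201.]
 [321. 175.]]
[109 144 206]
[110 120 208]
[  0   0 255]
[[315, 188, 16, 48, 680]]
[([468, 87, 94, 44, 1508], [521.9, 101.9]), ([460, 187, 14, 13, 127], [467.2, 193.2]), ([347, 228, 22, 17, 146], [357.7, 235.9]), ([606, 329, 34, 62, 1089], [626.9, 349.9])]
410 165
488.3514851485148 185.16336633663366
side [([328, 241, 25, 31, 328], [340.5, 255.9]), ([449, 353, 26, 26, 528], [461.4, 365.8]), ([564, 357, 76, 123, 6157], [609.3, 414.4])] (np.float64(464.3350518595661), np.float64(366.2436859810953)) (np.float64(342.84993525859204), np.float64(258.38584048261356))
```

The scoop is upright where I placed it, the blue cap shows upright in the box from both views, and the arm is clear of everything.

```bash
python3 -c "
from rig import sign_off
print(sign_off())"
```

```text
the job is handed in; nothing more can be done
None
```

The job is handed in: the blue-capped bottle is upright in the middle compartment, all five beads went into the weighing bowl in one scoop with none spilled, and the scoop stands flat on the bench, released, after about 25 s of the 72 s allowed.

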